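# Stand the knocked-over cups back up

## Robot

A 7-joint arm with a two-finger parallel gripper is mounted at the origin on a cart in front of the work surface, level with it; the furniture and walls round the work are solid. World frame = base frame: x ahead of the robot, y to its left, z up, the work surface at z = 0. Lengths are in mm, angles in rad, forces in N, time in s.
With the tool pointing down it reaches from about 425 to 1025 mm from the base axis. Payload 3.6 kg.
Tool frame: the origin (TCP) lies midway between the tips of the shut fingers; the grasp point (between the pads) lies 19 mm behind it (bot.pinch_z is the distance from the TCP to the grasp point, in mm); z points along the fingers, y is the direction in which the jaws open and shut (so a half turn about z gives the same grasp; the last joint's range is limited). The gripper opens to 85 mm and grips with 20 to 120 N. Pads are 22 mm wide; open, the fingers measure 114 mm over their backs; the gripper's body (76 mm by 85 mm) begins 54 mm behind the grasp point. The pads swing forward as they close: fully open they stand 13 mm farther back than shut.
Start: joints at [-1.387, 0.591, 0.048, 1.609, -0.033, 0.943, -0.034], TCP at [198.122, 697.407, 231.302] pointing down, gripper open.
Joint ranges: [-2.69, 2.69], [-0.47, 2.24], [-1.27, 1.36], [0.19, 2.51], [-1.53, 4.68], [0.08, 2.07], [-3.09, 3.09]. Speed limits (rad/s): [2.57, 2.57, 3.14, 3.14, 3.14, 3.14, 3.14].

## Interface

Orientations are given as a unit quaternion [x, y, z, w].
In Python, from station import observe, vision, bot, models gives the robot as it stands. The module is installed in compiled form; this text tells all that it offers.
- The arm moves only by the shell command python3 -m crank 'ROWS'. ROWS is JSON, a list of rows, each a list of 3 entries, a list of its own where there are three numbers: the opening, from 0 (shut) to 1 (fully open), then the shift along the tool's x, y, z in m, then the turn, a rotation vector about the tool's x, y, z in degrees. In form: [[gripper, [x, y, z], [rx, ry, rz]], ...]. A call has 1 to 5 rows; each row is the pose to reach, as a shift and turn from the pose commanded when the call began, along the tool's axes at that moment; what a row does not reach only later rows make up. A row lasts 1/8 s, in which the tool goes at most 62.5 mm and 10.7 degrees, less where a joint would pass 70% of its speed; a pose out of reach is approached as far as the arm can. A call with a gripper value outside its range is refused whole. The fingers move at their own pace and stop on an object; the grip force is fixed at half the most. Time passes only in rows, so rows that repeat a pose let the fingers close. It gives the time, the measured TCP pose, the force and the opening at its end, in the units of the state.
- observe(): the state, without advancing time (a new reading comes with each control period).
- vision.grab_frame(name): name is "scene" or "top" or "wrist"; returns a dict with "img" (420x560x3 uint8, red, green, blue), "mtx" (3x3 intrinsics, pixels), "cam_to_world" (4x4, takes a point from camera to world coordinates); the wrist camera has in their place "hand_eye" (4x4, takes a point from camera to tool coordinates, whose origin is the TCP and whose axes are the flange's). Camera axes: x right, y down, z forward; pixel columns grow to the right and rows downward; lengths in mm; the calibration is good to about 2 mm. The wrist camera is an equidistant fisheye: a pixel r from the principal point sees the ray r / f radians off the axis. A picture is of the moment at which its call begins: read the wrist's pose just before it. There is no depth.
- bot.job_done(): hands the job in, once; it reports no verdict.
Trained networks look in a picture, given as the dict that the camera call returned (one of the last four; its "shot" number tells which), for a name from the list of things; names that differ only in an ending like _2 or _b are one class to them, and where a whole thing is asked for, a point or a joint stands for the part that bears it (a point fixed in the world has none). Each returns a list of dicts, best first, with "p" (0 to 1); they miss things now and then, are a little off and sometimes report something else, mostly with a low value. They report only what shows in the picture. A call takes as long as a camera call. They do not tell look-alikes from the thing itself.
- models.spot_in(query, picture): "bbox" ([left, top, width, height] in pixels, round what is visible of it).
The state is a dict: "time": time; "joint_positions": joint angles; "qd": joint speeds; "joint_efforts": joint torques, N m; "eef_pos": TCP position; "tcp_rot": TCP orientation; "ft_force": force on the tool from outside, world axes, zero at the start; "torque": the same for the moment, N m; "width": finger opening in mm.
Only numpy, scipy, OpenCV 4.12 (cv2) and the standard library are available. Lean on these libraries where they do the work, as an engineer would, in place of code of your own. Each camera call takes 0.05 s, during which the arm holds its last target.

## Task

Two white cups have been knocked over on the grey drying mat. With the fingertips, push each one by the top of its rim so that it tips back up and stands on its base on the mat, mouth up, close to where it lay. Only push the cups, do not grip or lift them, and leave the other things on and around the mat where they are.

Things in the scene. Friction and masses are not known exactly. Their poses are not given: they have to be found in the camera images.
- large_cup: The larger of two plain white, round, hollow cups lying on the mat: 90 mm from base to rim, diameter 72 mm at the rim, 70 mm at the base, wall 4 mm, about 0.11 kg. Origin: centre of the base. Its z axis runs from the base out of the mouth: level while it lies (mouth within about 55 degrees of world -x, the robot's side), up when it stands. Lying, its top side is about 72 mm above the mat.
- small_cup: The smaller of two plain white, round, hollow cups lying on the mat: 88 mm from base to rim, diameter 64 mm at the rim, 60 mm at the base, wall 4 mm, about 0.11 kg. Origin: centre of the base. Its z axis runs from the base out of the mouth: level while it lies (mouth within about 55 degrees of world -x, the robot's side), up when it stands. Lying, its top side is about 64 mm above the mat.
- large_cup_middle (a point): The point on the larger cup's axis half way up, 45 mm from its base.
- small_cup_middle (a point): The point on the smaller cup's axis half way up, 44 mm from its base.
- drying_mat: Flat grey silicone mat fixed to the bench, 300 mm (x) by 640 mm (y), 4 mm thick: its top is at z = 0.004. It grips well (friction about 1.0): a lying cup pushed at the top of its rim, towards its base, does not slide but tips about the lowest point of its base, and past about 50 degrees falls onto its base by itself. Origin: centre of its underside.
- glass_bottle: Bystander: clear glass screw-cap bottle with a blue cap, diameter 56 mm, 134 mm tall, upright at the far edge of the mat between the cups. Origin: centre of its base.
- vial: Bystander: small plastic bottle with a white cap, diameter 37 mm, 85 mm tall, upright on the near part of the mat between the cups. Origin: centre of its base.
- rubber_stopper: Bystander: black rubber stopper, diameter 31 mm, 26 mm tall, on the mat between the cups. Origin: centre of its underside.
- bench_timer: Bystander: white twist timer, diameter 68 mm, 47 mm tall, on the bench to the left of the mat. Origin: centre of its underside.
Things that resemble listed ones, but are neither listed nor needed, are in the scene too. What is shaped like the large_cup but yellow is not meant.

How it is judged (in metres and radians):
At the end, for the whole second after the job is handed in: Both cups stand upright on the mat (tilt under 0.1 rad, mouth up, base on the mat), at rest, their middles within 150 mm of where they started; the other loose things are within 30 mm of their places and the bottles still upright (angle between each of large_cup, small_cup's own z axis and vertical below 0.1 rad and height (world z) of large_cup between 0.001 and 0.01 m and distance of each of large_cup_middle, small_cup_middle from where it was at the start of the episode below 0.15 m and linear speed of each of large_cup, small_cup below 0.05 m/s and angular speed of each of large_cup, small_cup below 0.6 rad/s and height (world z) of small_cup between 0.001 and 0.01 m and distance of each of glass_bottle, vial, rubber_stopper, bench_timer from where it was at the start of the episode below 0.03 m and angle between each of glass_bottle, vial's own z axis and vertical below 0.15 rad); the robot touches nothing.
It fails at once if the large cup is lifted off the mat instead of being tipped about the edge of its base (height (world z) of large_cup_middle above 0.076 m or (angle between large_cup's own z axis and vertical above 1.35 rad and height (world z) of large_cup_middle above 0.061 m) or (angle between large_cup's own z axis and vertical below 0.25 rad and height (world z) of large_cup_middle above 0.067 m)).
It fails at once if the large cup is squeezed or rammed with more than 25 N (contact force between the fingers and large_cup above 25 N).
It fails at once if the small cup is lifted off the mat instead of being tipped about the edge of its base (height (world z) of small_cup_middle above 0.076 m or (angle between small_cup's own z axis and vertical above 1.35 rad and height (world z) of small_cup_middle above 0.061 m) or (angle between small_cup's own z axis and vertical below 0.25 rad and height (world z) of small_cup_middle above 0.067 m)).
It fails at once if the small cup is squeezed or rammed with more than 25 N (contact force between the fingers and small_cup above 25 N).
It fails at once if one of the other loose things is pushed more than 30 mm from its place (distance of any of glass_bottle, vial, rubber_stopper, bench_timer from where it was at the start of the episode above 0.03 m).
It also fails if it takes over 58 s, if anything falls off the work surface, if the arm or the gripper's body presses on something with over 40 N, if the wrist force passes 120 N, or if a joint passes its speed limit or range.

## Working session

There is one attempt and no reset: what is moved stays moved. The work goes in short steps, Python scripts to look and compute and a shell command to move; the robot and the scene stay as the last step left them, time stands still between calls to the robot, and variables do not carry over. Pictures are saved under pics/ and viewed, and the job is handed in when it is done.

```bash
mkdir -p pics; python3 - <<'E'
from station import observe, vision, bot, models
import cv2,numpy as np
s=observe();print(s)
for n in ["scene","top"]:
    f=vision.grab_frame(n);cv2.imwrite(f"pics/{n}0.png",f["img"][:,:,::-1])
    print(n,f["mtx"].tolist(),np.round(f["cam_to_world"],3).tolist())
    for q in ["large_cup","small_cup","glass_bottle","vial","rubber_stopper","bench_timer","drying_mat"]:
        print(q,[(d["bbox"],round(d["p"],2)) for d in models.spot_in(q,f)][:4])
E
```

```text
{'time': 0.0, 'joint_positions': array([-1.38752034,  0.59212143,  0.04829102,  1.60985077, -0.03331815,
        0.94276397, -0.03370252]), 'qd': array([-0.00067342,  0.00155769,  0.00105514,  0.00084127,  0.0004386 ,
       -0.0008903 , -0.0004348 ]), 'joint_efforts': array([ 1.35838768e-04, -5.48705256e+01,  1.54647566e+00, -1.98128968e+01,
        9.28632100e-03,  8.51246004e-03, -9.92638292e-06]), 'eef_pos': array([197.86016098, 696.58229845, 230.12844121]), 'tcp_rot': array([ 1.37910011e-01,  9.90444073e-01, -1.16450537e-03, -1.06159469e-04]), 'ft_force': array([ 0.35211283, -0.00541139, -0.02002132]), 'torque': array([ 0.017527  ,  0.02682554, -0.03795187]), 'width': 85.27224267739511}
scene [[545.0309161880823, 0.0, 283.9774685753016], [0.0, 545.0309161880823, 208.30283473175112], [0.0, 0.0, 1.0]] [[0.986, -0.053, 0.158, 325.62], [-0.165, -0.467, 0.869, -1339.253], [0.028, -0.883, -0.469, 829.816], [0.0, 0.0, 0.0, 1.0]]
large_cup [([246.6, 143.3, 28.4, 20.5], 0.95), ([260.6, 194.4, 35.2, 22.9], 0.6), ([284.9, 267.8, 33.5, 29.1], 0.28)]
small_cup [([283.6, 268.7, 34.7, 27.7], 0
[... 188 characters left out ...]
], 0.66), ([314.6, 197.1, 19.7, 48.9], 0.65)]
drying_mat [([226.9, 194.7, 132.2, 130.2], 0.77)]
top [[492.601695233457, 0.0, 286.8220949413654], [0.0, 492.601695233457, 215.89548202427528], [0.0, 0.0, 1.0]] [[-0.027, -0.997, 0.071, 491.733], [-1.0, 0.027, 0.005, 122.529], [-0.007, -0.071, -0.997, 1533.188], [0.0, 0.0, 0.0, 1.0]]
large_cup [([120.8, 215.2, 24.6, 25.5], 0.69), ([265.0, 209.0, 25.8, 35.3], 0.68)]
small_cup [([399.4, 209.7, 25.3, 29.0], 0.72)]
glass_bottle [([325.7, 173.7, 19.1, 21.8], 0.78)]
vial [([338.8, 236.6, 9.4, 11.6], 0.54)]
rubber_stopper [([342.7, 213.8, 7.8, 9.8], 0.41)]
bench_timer [([215.0, 184.4, 21.4, 21.2], 0.55)]
drying_mat [([238.4, 174.5, 207.2, 101.1], 0.88)]
```

```bash
python3 - <<'E'
import cv2
a=cv2.imread("pics/top0.png");b=cv2.imread("pics/scene0.png")
cv2.imwrite("pics/top0c.png",cv2.resize(a[150:300,200:460],None,fx=3,fy=3,interpolation=cv2.INTER_CUBIC))
cv2.imwrite("pics/scene0c.png",cv2.resize(b[120:345,200:400],None,fx=2.6,fy=2.6,interpolation=cv2.INTER_CUBIC))
E
```

```text
(no output)
```

View pics/top0c.png

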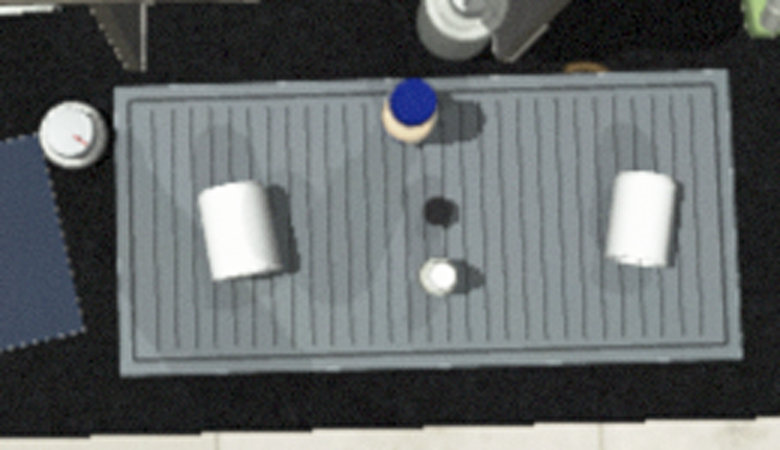

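View pics/scene0c.png

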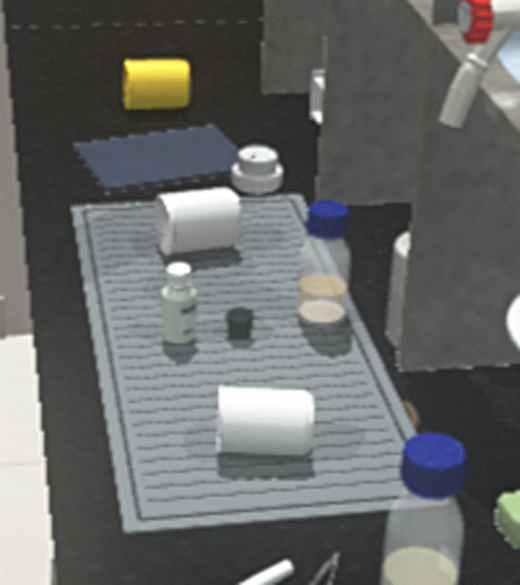

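View pics/top0.png

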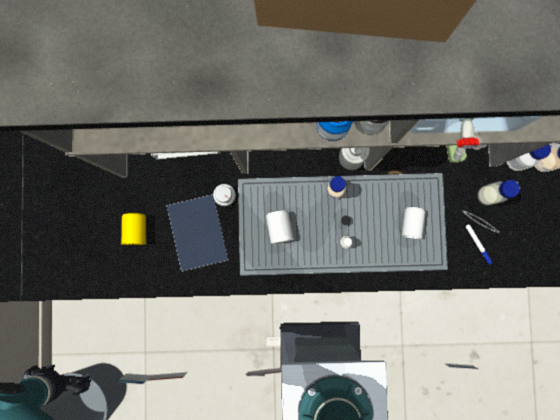

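The top view shows the large cup lying at about px (280,227) and the small cup at (413,223). Their mouths face image-down, which is -x. The yellow look-alike is on the left. Next I segment the two cups and compute their positions and axes.

```bash
cat > h.py <<'E'
import numpy as np,cv2
from station import observe, vision, bot, models
def pix2w(f,uv,z):
    K=f["mtx"];T=f["cam_to_world"]
    d=T[:3,:3]@np.linalg.inv(K)@np.array([uv[0],uv[1],1.]);o=T[:3,3]
    return o+d*(z-o[2])/d[2]
def w2pix(f,P):
    T=f["cam_to_world"];p=T[:3,:3].T@(np.asarray(P,float)-T[:3,3]);q=f["mtx"]@p
    return q[:2]/q[2]
E
python3 - <<'E'
from h import *
from scipy.optimize import minimize
f=vision.grab_frame("top");im=f["img"].astype(int)
S=8
def outline(c,th,H,D1,D0):
    a=np.array([np.cos(th),np.sin(th),0]);P=[]
    for t,D in((0,D0),(H,D1)):
        r=D/2
        # lying on the mat
        for k in np.linspace(0,2*np.pi,40):
            n=np.array([-a[1],a[0],0])
            P.append(c+a*(t-H/2)+n*r*np.cos(k)+np.array([0,0,4+r+r*np.sin(k)]))
    uv=np.array([w2pix(f,p) for p in P],np.float32)
    return cv2.convexHull(uv)
for name,roi,H,D1,D0 in(("large",(255,200,55,55),90,72,70),("small",(392,198,45,50),88,64,60)):
    x0,y0,w,h=roi
    sub=f["img"][y0:y0+h,x0:x0+w]
    g=cv2.resize(sub,None,fx=S,fy=S,interpolation=cv2.INTER_CUBIC).astype(int)
    m=((g.min(2)>175)).astype(np.uint8)
    n,l,st,_=cv2.connectedComponentsWithStats(m);k=1+np.argmax(st[1:,4]);m=(l==k).astype(np.uint8)
    cs,_=cv2.findContours(m,0,2);r=cv2.minAreaRect(cs[0]);
    mom=cv2.moments(m,True);cen=np.array([mom['m10']/mom['m00'],mom['m01']/mom['m00']])
    uv=(cen+.5)/S-.5+[x0,y0]
    def cost(p):
        h_=outline(np.array([p[0],p[1],0]),p[2],H,D1,D0)
        q=(h_-[x0,y0]+.5)*S-.5
        mm=np.zeros_like(m);cv2.fillPoly(mm,[np.round(q*16).astype(np.int32)],1,shift=4)
        return (mm!=m).sum()/m.sum()
    w0=pix2w(f,uv,40);best=None
    for th in np.radians(np.arange(130,231,10)):
        o=minimize(cost,[w0[0],w0[1],th],method="Nelder-Mead",options=dict(initial_simplex=[[w0[0],w0[1],th],[w0[0]+8,w0[1],th],[w0[0],w0[1]+8,th],[w0[0],w0[1],th+.15]]))
        if best is None or o.fun<best.fun:best=o
    c=best.x;a=np.array([np.cos(c[2]),np.sin(c[2])])
    print(name,w0,"fit mid",c[:2],"mouth deg",np.degrees(c[2]),best.fun,"rim",c[:2]+a*H/2,"base",c[:2]-a*H/2)
for q,uv in dict(mat1=(238.4,180),mat2=(445.6,270),bottle=(337,184),cap=(337,184)).items():print(q,pix2w(f,uv,4))
E
```

```text
large [567.94401359 159.28478391  40.        ] fit mid [567.85138268 157.70507763] mouth deg 189.47054525958418 0.19559578772630595 rim [523.46471832 150.30075278] base [612.23804705 165.10940248]
small [ 568.80838435 -252.77414135   40.        ] fit mid [ 568.53870838 -252.83800031] mouth deg 167.98231903753808 0.12397626272119439 rim [ 525.50303902 -243.67660506] base [ 611.57437773 -261.99939557]
mat1 [718.08417834 279.22069786   4.        ]
mat2 [ 421.04826408 -353.91854804    4.        ]
bottle [696.98146819 -28.71838351   4.        ]
cap [696.98146819 -28.71838351   4.        ]
```

```bash
python3 - <<'E'
from h import *
f=vision.grab_frame("top");out=[]
for nm,c,th,H,D1,D0 in(("l",(567.9,157.7),189.5,90,72,70),("s",(568.5,-252.8),168,88,64,60),("s2",(568.5,-252.8),173,88,64,60)):
    a=np.array([np.cos(np.radians(th)),np.sin(np.radians(th)),0]);n=np.array([-a[1],a[0],0]);P=[]
    c=np.array([*c,0.])
    for t,D in((0,D0),(H,D1)):
        for k in np.linspace(0,2*np.pi,40):
            P.append(w2pix(f,c+a*(t-H/2)+n*D/2*np.cos(k)+np.array([0,0,4+D/2+D/2*np.sin(k)])))
    hu=cv2.convexHull(np.array(P,np.float32))
    m=w2pix(f,c+[0,0,40]);x0,y0=int(m[0])-24,int(m[1])-27
    S=9;im=cv2.resize(f["img"][y0:y0+54,x0:x0+48,::-1],None,fx=S,fy=S,interpolation=cv2.INTER_CUBIC)
    im=cv2.resize(im,None,fx=.6,fy=.6)
    q=((hu-[x0,y0]+.5)*S*.6).astype(np.int32);cv2.polylines(im,[q],True,(0,0,255),1)
    out.append(im)
cv2.imwrite("pics/ov.png",np.hstack(out))
E
```

```text
(no output)
```

View pics/ov.png

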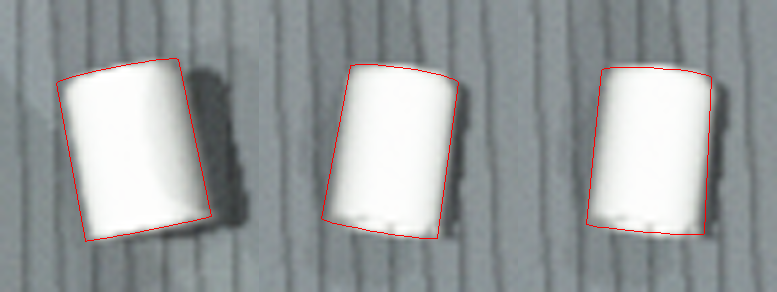

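```bash
cat >> h.py <<'E'
from scipy.spatial.transform import Rotation as R
def goto(P,deg):
    "shift/turn in tool axes to reach world P with tool down and tool x at world angle deg"
    s=observe();q=R.from_quat(s["tcp_rot"]);c,n=np.cos(np.radians(deg)),np.sin(np.radians(deg))
    T=R.from_matrix(np.array([[c,n,0],[n,-c,0],[0,0,-1]]).T)
    print("t",s["time"],"pos",np.round(s["eef_pos"],1),"toolx deg",np.degrees(np.arctan2(*q.as_matrix()[1::-1,0])).round(1),"F",np.round(s["ft_force"],2),"w",round(s["width"],1))
    print("shift m",np.round(q.inv().apply(np.array(P)-s["eef_pos"])/1000,4),"turn",np.round((q.inv()*T).as_rotvec(degrees=True),1))
E
python3 -c "
from h import *
goto([475,142.5,200],189.5)"
```

```text
t 0.9 pos [198.1 697.4 231.3] toolx deg 164.1 F [ 1.12 -0.04 -0.28] w 85.1
shift m [-0.418  -0.4581  0.0313] turn [  0.    0.  -25.4]
```

```bash
python3 -m crank '[[0,[-0.04,-0.044,0.003],[0,0,0]],[0,[-0.08,-0.088,0.006],[0,0,0]],[0,[-0.12,-0.132,0.009],[0,0,0]],[0,[-0.16,-0.176,0.012],[0,0,0]],[0,[-0.2,-0.22,0.015],[0,0,0]]]'; python3 -c "
from h import *
goto([475,142.5,200],189.5)"
```

```text
time: 1.52
eef_pos: [331.3, 429.6, 216.6]
tcp_rot: [0.138, 0.99, 0.0, 0.0]
ft_force: [1.5, 0.4, -0.3]
width: -0.0
t 1.525 pos [331.3 429.6 216.6] toolx deg 164.1 F [ 1.47  0.39 -0.33] w -0.0
shift m [-0.2166 -0.2369  0.0165] turn [  0.    0.  -25.4]
```

```bash
python3 -m crank '[[0,[-0.043,-0.047,0.003],[0,0,-5]],[0,[-0.086,-0.095,0.006],[0,0,-10]],[0,[-0.13,-0.142,0.009],[0,0,-15]],[0,[-0.173,-0.19,0.012],[0,0,-20]],[0,[-0.217,-0.237,0.0165],[0,0,-25.4]]]'; python3 -m crank '[[0,[0,0,0],[0,0,0]],[0,[0,0,0],[0,0,0]]]';python3 - <<'E'
from h import *
goto([475,142.5,64],189.5)
f=vision.grab_frame("wrist");cv2.imwrite("pics/w1.png",f["img"][:,:,::-1]);print(f["mtx"],np.round(f["hand_eye"],3))
f=vision.grab_frame("top");cv2.imwrite("pics/t1.png",cv2.resize(f["img"][150:300,220:360,::-1],None,fx=4,fy=4))
E
```

```text
time: 2.15
eef_pos: [471.3, 150.5, 200.9]
tcp_rot: [-0.085, 0.996, 0.0, 0.001]
ft_force: [0.4, 0.1, 0.3]
width: 0.1
time: 2.4
eef_pos: [470.3, 152.2, 200.6]
tcp_rot: [-0.083, 0.997, 0.0, 0.0]
ft_force: [-0.7, -0.2, -0.1]
width: -0.2
t 2.4 pos [470.3 152.2 200.6] toolx deg -170.5 F [-0.71 -0.22 -0.11] w -0.2
shift m [-0.003  -0.0105  0.1366] turn [ 0.  0. -0.]
[[325.1922621    0.         278.45350706]
 [  0.         325.1922621  210.80349241]
 [  0.           0.           1.        ]] [[ 0.000e+00 -9.570e-01 -2.910e-01  7.424e+01]
 [ 1.000e+00  0.000e+00  1.000e-03 -1.365e+00]
 [-1.000e-03 -2.910e-01  9.570e-01 -1.429e+02]
 [ 0.000e+00  0.000e+00  0.000e+00  1.000e+00]]
```

View pics/w1.png

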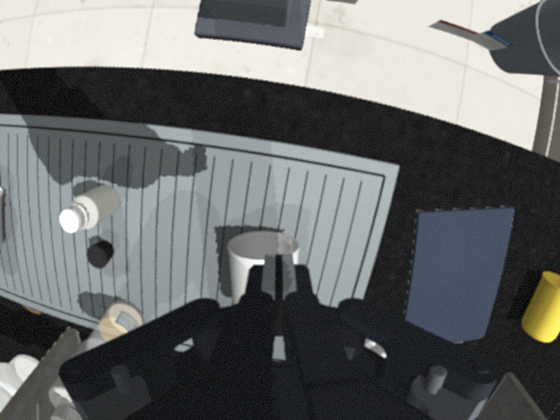

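View pics/t1.png

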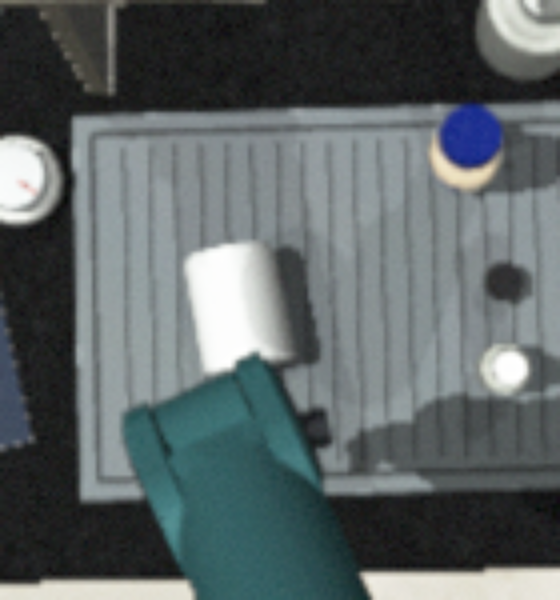

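```bash
cat >> h.py <<'E'
def wpix(f,s,uv,z):
    K=f["mtx"];d=np.array([(uv[0]-K[0,2]),(uv[1]-K[1,2])]);r=np.hypot(*d);t=r/K[0,0]
    ray=np.r_[d/r*np.sin(t),np.cos(t)];H=f["hand_eye"];q=R.from_quat(s["tcp_rot"])
    o=q.apply(H[:3,3])+s["eef_pos"];w=q.apply(H[:3,:3]@ray);return o+w*(z-o[2])/w[2]
E
python3 - <<'E'
from h import *
s=observe();f=vision.grab_frame("wrist")
y0,x0=215,205
cv2.imwrite("pics/w1c.png",cv2.resize(f["img"][y0:y0+100,x0:x0+120,::-1],None,fx=6,fy=6,interpolation=cv2.INTER_CUBIC))
for uv,z in(((228,247),40),((300,243),40),((264,233),4)):print(uv,wpix(f,s,uv,z))
E
```

```text
(228, 247) [534.34791059 111.72669492  40.        ]
(300, 243) [517.39730269 183.23799525  40.        ]
(264, 233) [526.57642414 146.40071863   4.        ]
```

View pics/w1c.png

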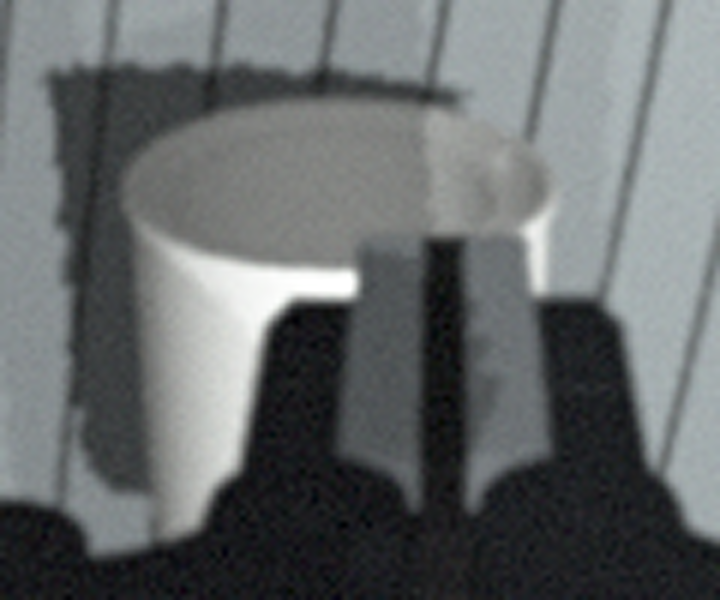

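The wrist view agrees with the top view: the mouth faces the camera, the rim centre is at about (524,147), and the width is 71 mm. Next I go down in front of the mouth.

```bash
python3 -c "
from h import *
goto([476,139.5,64],189.5)"; python3 -m crank '[[0,[-0.006,-0.013,0.045],[0,0,0]],[0,[-0.006,-0.013,0.09],[0,0,0]],[0,[-0.0065,-0.013,0.125],[0,0,0]],[0,[-0.0065,-0.013,0.136],[0,0,0]],[0,[-0.0065,-0.013,0.136],[0,0,0]]]';python3 - <<'E'
from h import *
goto([488,141.5,64],189.5)
f=vision.grab_frame("scene");cv2.imwrite("pics/s2.png",cv2.resize(f["img"][150:250,200:340,::-1],None,fx=5,fy=5,interpolation=cv2.INTER_CUBIC))
f=vision.grab_frame("wrist");cv2.imwrite("pics/w2.png",cv2.resize(f["img"][180:330,180:380,::-1],None,fx=4,fy=4,interpolation=cv2.INTER_CUBIC))
E
```

```text
t 2.55 pos [469.5 154.1 200.6] toolx deg -170.3 F [ 0.59 -0.25  0.95] w -0.0
shift m [-0.0039 -0.0156  0.1366] turn [0.  0.  0.2]
time: 3.18
eef_pos: [478.4, 141.4, 64.3]
tcp_rot: [-0.084, 0.996, 0.0, -0.0]
ft_force: [-0.4, 1.6, -0.1]
width: -0.1
t 3.175 pos [478.4 141.4  64.3] toolx deg -170.3 F [-0.43  1.6  -0.07] w -0.1
shift m [-0.0095 -0.0015  0.0003] turn [ 0.  -0.   0.2]
```

View pics/s2.png

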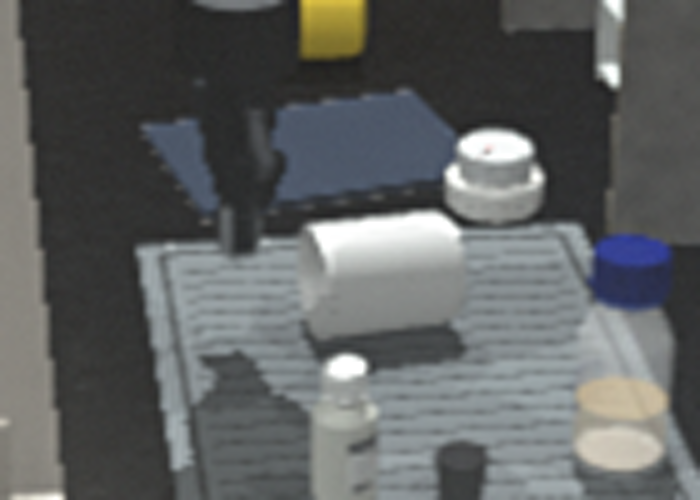

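View pics/w2.png

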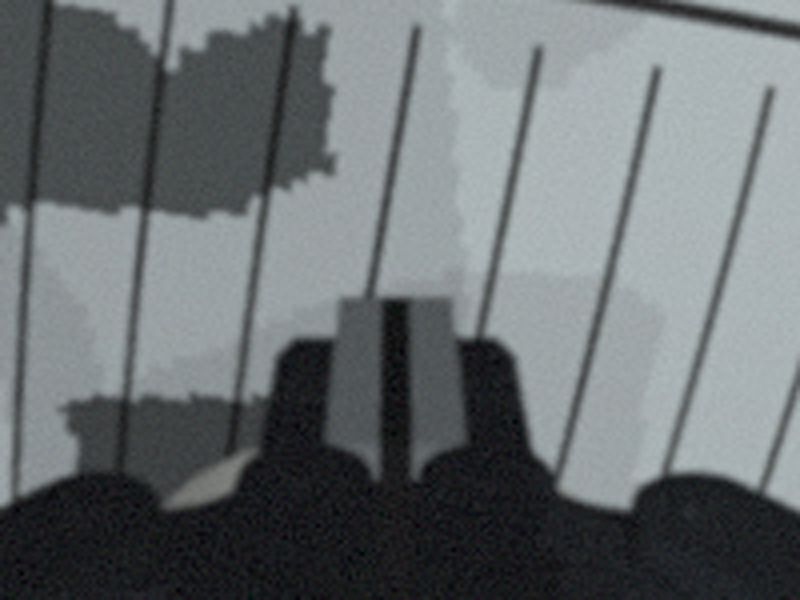

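```bash
python3 -m crank '[[0,[-0.01,0,0],[0,0,0]],[0,[-0.018,0,0],[0,0,0]],[0,[-0.026,0,0],[0,0,0]],[0,[-0.026,0,0],[0,0,0]]]';python3 - <<'E'
from h import *
goto([488,141.5,64],189.5)
f=vision.grab_frame("scene");cv2.imwrite("pics/s3.png",cv2.resize(f["img"][150:250,200:340,::-1],None,fx=5,fy=5,interpolation=cv2.INTER_CUBIC))
E
```

```text
time: 3.78
eef_pos: [505.7, 144.9, 64.7]
tcp_rot: [-0.083, 0.997, 0.0, 0.001]
ft_force: [0.0, 0.0, 0.5]
width: 0.1
t 3.775 pos [505.7 144.9  64.7] toolx deg -170.5 F [0.03 0.04 0.46] w 0.1
shift m [ 0.018  -0.0004  0.0007] turn [0.  0.1 0. ]
```

View pics/s3.png

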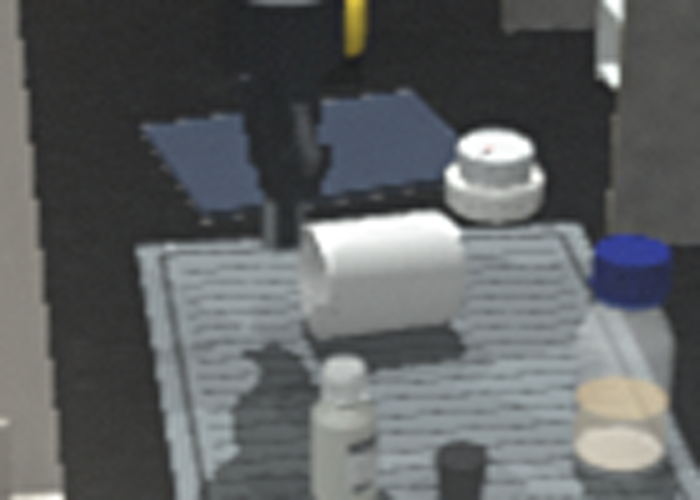

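```bash
python3 -m crank '[[0,[-0.007,0,0],[0,0,0]],[0,[-0.014,0,-0.006],[0,0,0]],[0,[-0.021,0,-0.013],[0,0,0]],[0,[-0.029,0,-0.020],[0,0,0]],[0,[-0.037,0,-0.0255],[0,0,0]]]';python3 - <<'E'
from h import *
goto([488,141.5,64],189.5)
f=vision.grab_frame("scene");cv2.imwrite("pics/s4.png",cv2.resize(f["img"][150:250,200:340,::-1],None,fx=5,fy=5,interpolation=cv2.INTER_CUBIC))
E
```

```text
time: 4.45
eef_pos: [541.8, 151.0, 90.7]
tcp_rot: [-0.083, 0.997, 0.0, 0.001]
ft_force: [-0.1, -0.1, -0.5]
width: 0.1
t 4.45 pos [541.8 151.   90.7] toolx deg -170.5 F [-0.06 -0.15 -0.52] w 0.1
shift m [ 0.0547 -0.0004  0.0267] turn [0.  0.1 0. ]
```

View pics/s4.png

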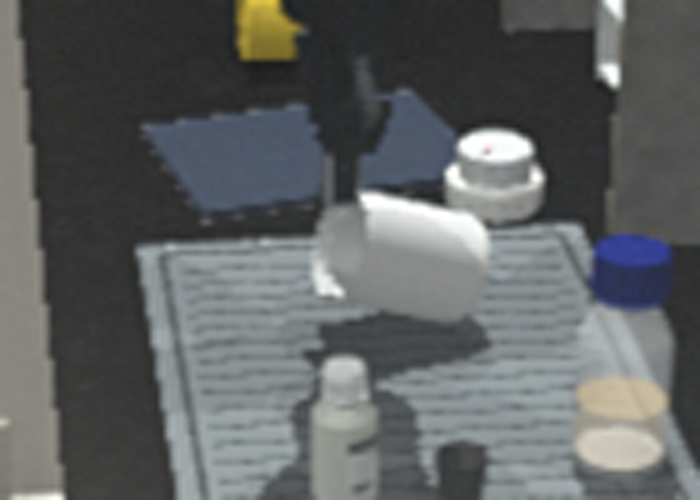

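```bash
python3 -m crank '[[0,[-0.009,0,-0.0045],[0,0,0]],[0,[-0.018,0,-0.0085],[0,0,0]],[0,[-0.027,0,-0.0115],[0,0,0]],[0,[-0.036,0,-0.014],[0,0,0]],[0,[-0.044,0,-0.0155],[0,0,0]]]';python3 - <<'E'
from h import *
goto([488,141.5,64],189.5)
f=vision.grab_frame("scene");cv2.imwrite("pics/s5.png",cv2.resize(f["img"][150:250,200:340,::-1],None,fx=5,fy=5,interpolation=cv2.INTER_CUBIC))
E
```

```text
time: 5.12
eef_pos: [585.0, 158.2, 105.6]
tcp_rot: [-0.083, 0.997, 0.0, 0.0]
ft_force: [-0.7, 0.3, 0.0]
width: 0.2
t 5.125 pos [585.  158.2 105.6] toolx deg -170.5 F [-0.69  0.33  0.01] w 0.2
shift m [ 0.0985 -0.0004  0.0415] turn [0. 0. 0.]
```

View pics/s5.png

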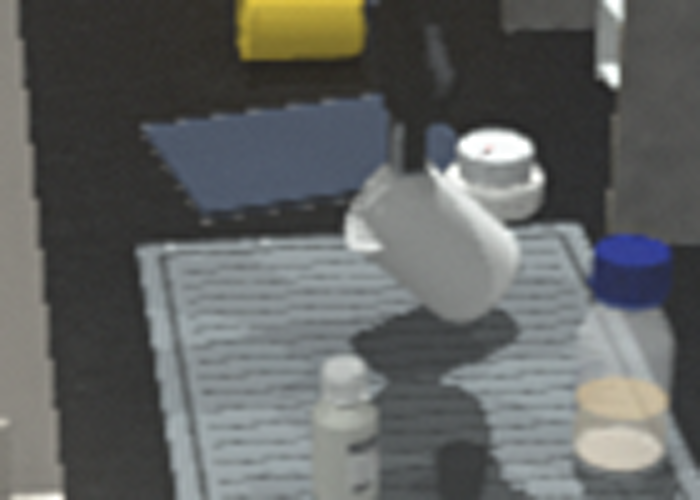

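```bash
python3 -m crank '[[0,[-0.007,0,-0.001],[0,0,0]],[0,[-0.013,0,-0.0015],[0,0,0]],[0,[-0.019,0,-0.002],[0,0,0]],[0,[-0.024,0,-0.002],[0,0,0]],[0,[-0.024,0,-0.002],[0,0,0]]]';python3 - <<'E'
from h import *
goto([488,141.5,64],189.5)
f=vision.grab_frame("scene");cv2.imwrite("pics/s6.png",cv2.resize(f["img"][150:250,200:340,::-1],None,fx=5,fy=5,interpolation=cv2.INTER_CUBIC))
E
```

```text
time: 5.8
eef_pos: [608.4, 162.2, 107.5]
tcp_rot: [-0.083, 0.997, 0.0, 0.0]
ft_force: [1.1, 0.8, -0.2]
width: -0.1
t 5.8 pos [608.4 162.2 107.5] toolx deg -170.5 F [ 1.1   0.79 -0.21] w -0.1
shift m [ 0.1222 -0.0004  0.0434] turn [0. 0. 0.]
```

View pics/s6.png

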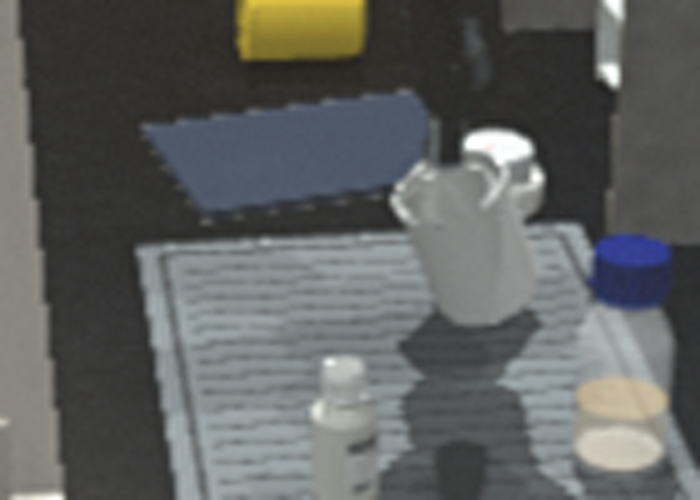

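The large cup is past the balance point and falling onto its base. I hold for two rows, then rise.

```bash
python3 -m crank '[[0,[0,0,0],[0,0,0]],[0,[0,0,0],[0,0,0]],[0,[0,0,-0.03],[0,0,0]],[0,[0,0,-0.08],[0,0,0]],[0,[0,0,-0.12],[0,0,0]]]';python3 - <<'E'
from h import *
goto([470,-230,210],172)
f=vision.grab_frame("scene");cv2.imwrite("pics/s7.png",cv2.resize(f["img"][150:250,200:340,::-1],None,fx=5,fy=5,interpolation=cv2.INTER_CUBIC))
E
```

```text
time: 6.48
eef_pos: [608.0, 162.1, 229.1]
tcp_rot: [-0.083, 0.997, 0.0, 0.0]
ft_force: [0.2, 0.2, 0.2]
width: -0.1
t 6.475 pos [608.  162.1 229.1] toolx deg -170.5 F [0.15 0.2  0.19] w -0.1
shift m [ 0.2011 -0.3638  0.019 ] turn [ 0.   0.  17.5]
```

View pics/s7.png

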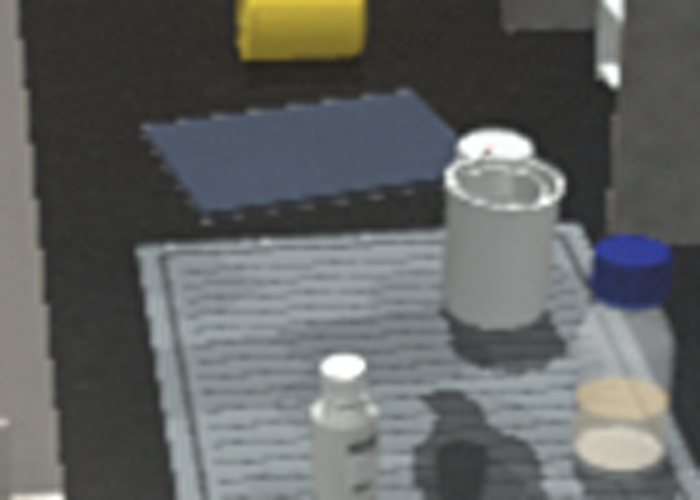

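The large cup stands upright. Now the small one.

```bash
python3 -m crank '[[0,[0.03,-0.045,0],[0,0,2]],[0,[0.056,-0.098,0],[0,0,5]],[0,[0.082,-0.15,0],[0,0,9]],[0,[0.108,-0.2,0.005],[0,0,13]],[0,[0.134,-0.25,0.01],[0,0,17.5]]]'; python3 - <<'E'
from h import *
goto([470,-240,205],172)
E
```

```text
time: 7.15
eef_pos: [516.4, -108.3, 217.5]
tcp_rot: [0.071, 0.998, -0.0, 0.0]
ft_force: [0.4, -1.1, -0.1]
width: 0.0
t 7.15 pos [ 516.4 -108.3  217.5] toolx deg 171.9 F [ 0.42 -1.1  -0.06] w 0.0
shift m [ 0.0274 -0.1369  0.0125] turn [ 0.   0.  -0.1]
```

```bash
python3 -m crank '[[0,[0.010,-0.05,0.004],[0,0,0]],[0,[0.02,-0.1,0.008],[0,0,0]],[0,[0.027,-0.129,0.0125],[0,0,0]],[0,[0.027,-0.129,0.0125],[0,0,0]],[0,[0.027,-0.129,0.0125],[0,0,0]]]'; python3 - <<'E'
from h import *
s=observe()
goto([478,-236.4,54],172)
f=vision.grab_frame("wrist");cv2.imwrite("pics/w3.png",cv2.resize(f["img"][215:315,205:325,::-1],None,fx=6,fy=6,interpolation=cv2.INTER_CUBIC))
np.save("s3.npy",s,allow_pickle=True);np.save("f3.npy",{k:f[k] for k in("mtx","hand_eye")},allow_pickle=True)
E
```

```text
time: 7.78
eef_pos: [473.1, -229.6, 204.9]
tcp_rot: [0.069, 0.998, 0.0, 0.0]
ft_force: [0.3, -0.2, -0.4]
width: 0.1
t 7.775 pos [ 473.1 -229.6  204.9] toolx deg 172.1 F [ 0.33 -0.15 -0.44] w 0.1
shift m [-0.0058 -0.0062  0.1509] turn [0.  0.  0.1]
```

View pics/w3.png

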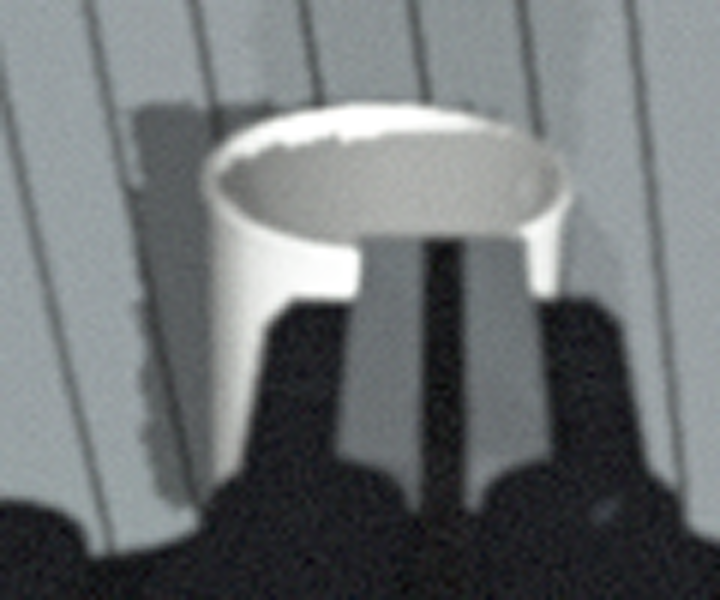

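```bash
python3 - <<'E'
from h import *
s=np.load("s3.npy",allow_pickle=True).item();f=np.load("f3.npy",allow_pickle=True).item()
a=wpix(f,s,(238.4,245.2),36);b=wpix(f,s,(299.8,246.4),36);print(a,b,(a+b)/2,np.degrees(np.arctan2(*(b-a)[:2])))
E
```

```text
[ 525.10344491 -279.93002933   36.        ] [ 535.13101598 -216.60799427   36.        ] [ 530.11723045 -248.2690118    36.        ] 8.998540016897849
```

```bash
python3 -m crank '[[0,[-0.004,-0.006,0.045],[0,0,0]],[0,[-0.006,-0.01,0.09],[0,0,0]],[0,[-0.006,-0.01,0.135],[0,0,0]],[0,[-0.006,-0.01,0.149],[0,0,0]],[0,[-0.006,-0.01,0.149],[0,0,0]]]';python3 - <<'E'
from h import *
goto([508,-244.4,56],172)
E
```

```text
time: 8.45
eef_pos: [477.5, -240.3, 55.7]
tcp_rot: [0.069, 0.998, 0.0, -0.0]
ft_force: [0.2, 0.1, 0.3]
width: 0.3
t 8.45 pos [ 477.5 -240.3   55.7] toolx deg 172.1 F [0.21 0.09 0.29] w 0.3
shift m [-0.0307  0.0001 -0.0003] turn [ 0.  -0.1  0.1]
```

```bash
python3 -m crank '[[0,[-0.01,0,0],[0,0,0]],[0,[-0.02,0,0],[0,0,0]],[0,[-0.028,0,0],[0,0,0]],[0,[-0.028,0,0],[0,0,0]]]';python3 - <<'E'
from h import *
goto([508,-244.4,56],172)
f=vision.grab_frame("scene");cv2.imwrite("pics/s8.png",cv2.resize(f["img"][210:330,220:360,::-1],None,fx=5,fy=5,interpolation=cv2.INTER_CUBIC))
E
```

```text
time: 8.95
eef_pos: [506.5, -245.5, 56.5]
tcp_rot: [0.069, 0.998, -0.0, 0.001]
ft_force: [-0.9, -0.3, -0.6]
width: 0.2
t 8.95 pos [ 506.5 -245.5   56.5] toolx deg 172.1 F [-0.86 -0.29 -0.61] w 0.2
shift m [-0.0013  0.0013  0.0005] turn [-0.   0.1  0.1]
```

View pics/s8.png

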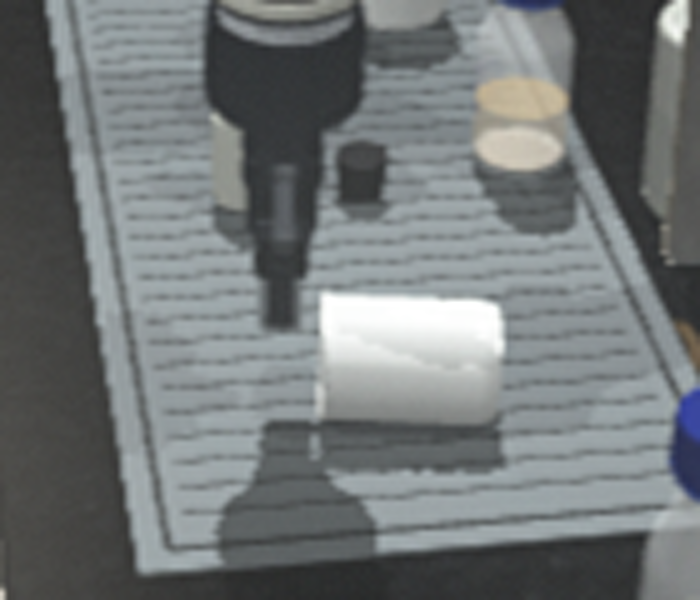

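```bash
python3 -m crank '[[0,[-0.009,0,0],[0,0,0]],[0,[-0.016,0,-0.005],[0,0,0]],[0,[-0.0225,0,-0.012],[0,0,0]],[0,[-0.030,0,-0.019],[0,0,0]],[0,[-0.037,0,-0.0245],[0,0,0]]]';python3 - <<'E'
from h import *
goto([508,-244.4,56],172)
f=vision.grab_frame("scene");cv2.imwrite("pics/s9.png",cv2.resize(f["img"][210:330,220:360,::-1],None,fx=5,fy=5,interpolation=cv2.INTER_CUBIC))
E
```

```text
time: 9.62
eef_pos: [542.5, -250.6, 81.2]
tcp_rot: [0.069, 0.998, -0.0, 0.0]
ft_force: [-1.0, 0.2, 0.3]
width: -0.2
t 9.625 pos [ 542.5 -250.6   81.2] toolx deg 172.1 F [-0.96  0.2   0.32] w -0.2
shift m [0.035  0.0013 0.0251] turn [-0.   0.1  0.1]
```

View pics/s9.png

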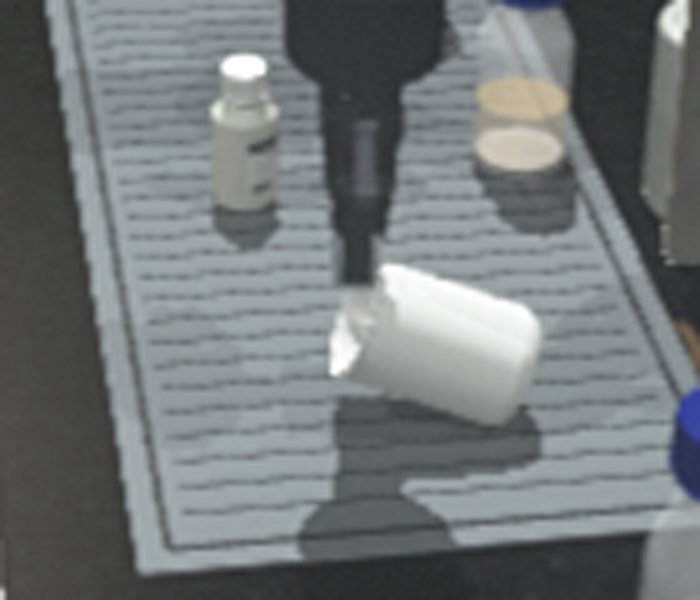

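```bash
python3 -m crank '[[0,[-0.009,0,-0.005],[0,0,0]],[0,[-0.018,0,-0.0095],[0,0,0]],[0,[-0.027,0,-0.013],[0,0,0]],[0,[-0.035,0,-0.0155],[0,0,0]],[0,[-0.042,0,-0.017],[0,0,0]]]';python3 - <<'E'
from h import *
goto([508,-244.4,56],172)
f=vision.grab_frame("scene");cv2.imwrite("pics/s10.png",cv2.resize(f["img"][210:330,220:360,::-1],None,fx=5,fy=5,interpolation=cv2.INTER_CUBIC))
E
```

```text
time: 10.3
eef_pos: [583.9, -256.3, 97.6]
tcp_rot: [0.069, 0.998, -0.0, 0.0]
ft_force: [-0.4, -0.7, -0.0]
width: 0.2
t 10.3 pos [ 583.9 -256.3   97.6] toolx deg 172.1 F [-0.44 -0.72 -0.03] w 0.2
shift m [0.0768 0.0013 0.0415] turn [-0.   0.   0.1]
```

View pics/s10.png

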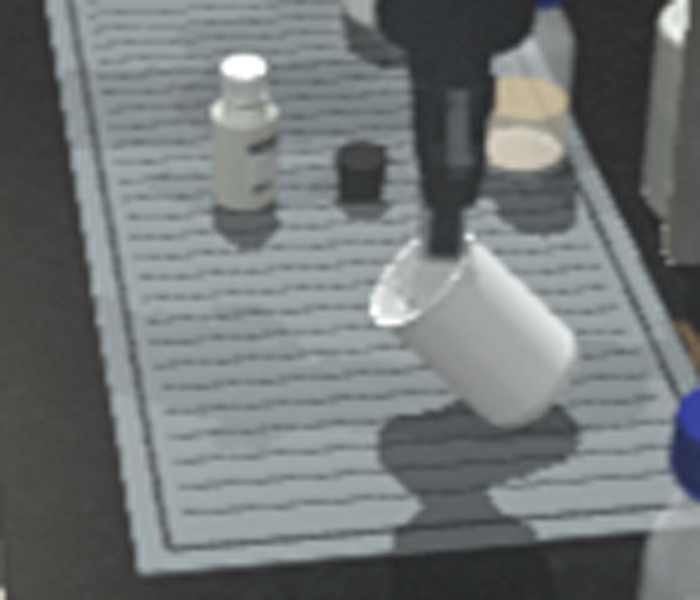

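```bash
python3 -m crank '[[0,[-0.007,0,-0.001],[0,0,0]],[0,[-0.013,0,-0.002],[0,0,0]],[0,[-0.019,0,-0.003],[0,0,0]],[0,[-0.024,0,-0.003],[0,0,0]],[0,[-0.024,0,-0.003],[0,0,0]]]';python3 - <<'E'
from h import *
goto([508,-244.4,56],172)
f=vision.grab_frame("scene");cv2.imwrite("pics/s11.png",cv2.resize(f["img"][210:330,220:360,::-1],None,fx=5,fy=5,interpolation=cv2.INTER_CUBIC))
E
```

```text
time: 10.98
eef_pos: [607.5, -259.6, 100.4]
tcp_rot: [0.069, 0.998, -0.0, 0.0]
ft_force: [0.3, 0.2, -0.6]
width: 0.2
t 10.975 pos [ 607.5 -259.6  100.4] toolx deg 172.1 F [ 0.3   0.24 -0.62] w 0.2
shift m [0.1006 0.0013 0.0444] turn [-0.   0.   0.1]
```

View pics/s11.png

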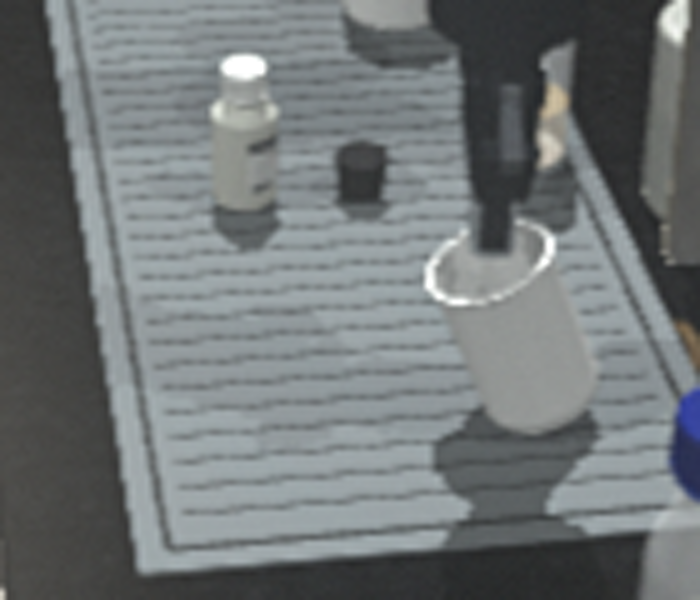

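```bash
python3 -m crank '[[0,[0,0,-0.002],[0,0,0]],[0,[0,0,-0.01],[0,0,0]],[0,[0,0,-0.05],[0,0,0]],[0,[0,0,-0.1],[0,0,0]],[0,[0,0,-0.13],[0,0,0]]]'; python3 -m crank '[[0,[0.05,0,0],[0,0,0]],[0,[0.1,0,0],[0,0,0]],[0,[0.1,0,0],[0,0,0]],[0,[0.1,0,0],[0,0,0]]]';python3 - <<'E'
from h import *
goto([508,-244.4,56],172)
f=vision.grab_frame("scene");cv2.imwrite("pics/s12.png",cv2.resize(f["img"][120:345,200:400,::-1],None,fx=2.6,fy=2.6,interpolation=cv2.INTER_CUBIC))
t=vision.grab_frame("top");cv2.imwrite("pics/t12.png",cv2.resize(t["img"][150:300,200:460,::-1],None,fx=3,fy=3,interpolation=cv2.INTER_CUBIC))
for q in ["large_cup","small_cup","glass_bottle","vial","rubber_stopper","bench_timer"]:
    print(q,[(d["bbox"],round(d["p"],2)) for d in models.spot_in(q,t)][:2])
E
```

```text
time: 11.65
eef_pos: [607.8, -260.2, 233.9]
tcp_rot: [0.07, 0.998, -0.001, 0.002]
ft_force: [0.2, -0.6, 0.2]
width: 0.0
time: 12.15
eef_pos: [508.8, -245.9, 231.4]
tcp_rot: [0.069, 0.998, -0.0, 0.001]
ft_force: [-0.3, 0.3, 0.1]
width: 0.1
t 12.15 pos [ 508.8 -245.9  231.4] toolx deg 172.0 F [-0.3   0.26  0.07] w 0.1
shift m [0.0014 0.0015 0.1754] turn [-0.   0.1  0. ]
large_cup [([258.3, 190.5, 29.1, 25.0], 0.93), ([120.9, 212.2, 25.3, 31.6], 0.65)]
small_cup [([403.7, 186.7, 24.0, 25.7], 0.83)]
glass_bottle [([326.7, 175.0, 20.4, 22.4], 0.92)]
vial [([338.9, 234.9, 9.5, 13.0], 0.55)]
rubber_stopper [([342.3, 215.0, 10.5, 8.7], 0.66)]
bench_timer [([209.8, 184.8, 25.8, 19.3], 0.73)]
```

View pics/s12.png

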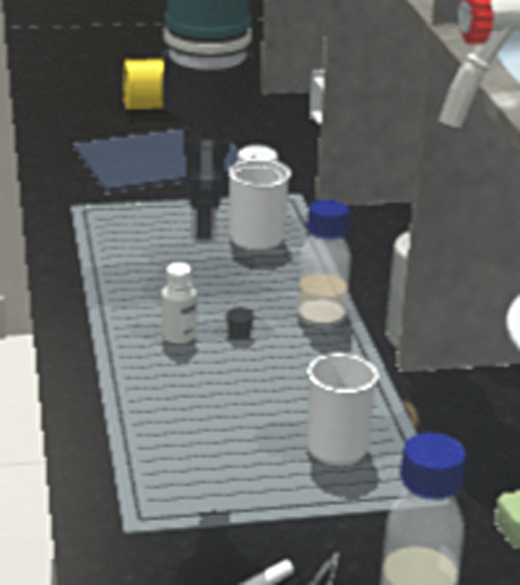

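View pics/t12.png

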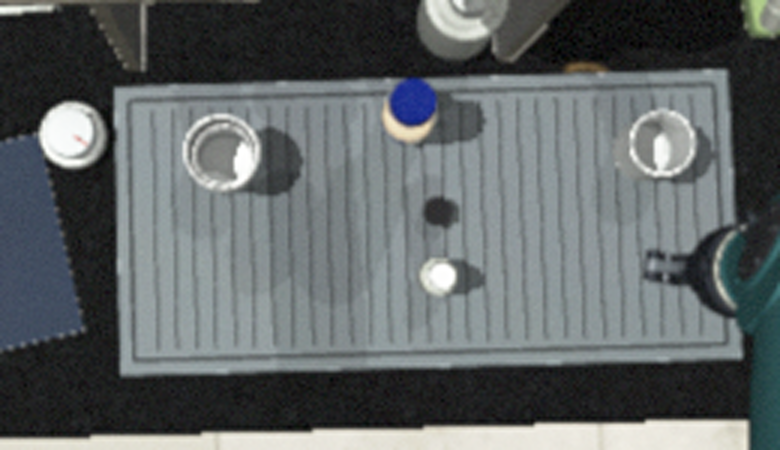

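Both cups stand mouth up, the bystanders are in their original places, and the robot is clear at z≈231 mm.

```bash
python3 - <<'E'
from h import *
t=vision.grab_frame("top")
for n,z,uv in(("large",94,(200+222/3,150+153/3)),("small",92,(200+662/3,150+144/3))):
    p=pix2w(t,uv,z);print(n,p)
print(bot.job_done())
E
```

```text
large [639.74694135 166.65174547  94.        ]
small [ 637.04710193 -263.91413882   92.        ]
the job is handed in; nothing more can be done
None
```

Both cups are standing mouth up on the mat, and I handed the job in after about 12 s of the 58 s allowed. I tipped each one up by pushing the top of its rim with the shut fingertips.

- **Cups:** in the last scene and top pictures both look upright and at rest. Their middles moved about 70 mm, from about (568, 158) to (640, 167) mm for the large cup and from about (569, -253) to (637, -264) mm for the small one. The limit is 150 mm.
- **Forces:** the wrist force read under 2 N whenever I checked it. I had no direct reading of the contact force on the cups.
- **Other things:** the bottle, vial, stopper and timer show no visible movement between the first and last pictures.
- **Robot:** it ended clear of everything, with the fingertips at about 231 mm height.
- **Disagreements:** the top and wrist cameras differed by 2–5 mm on where the rims were. My first fit of the small cup's direction was about 4° off; the picture overlay and the wrist view corrected it before I pushed. Neither affected the result.

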